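# Turn the gauge carousel to its empty hook and hang up the fork gauge

### The job

First turn the carousel until its empty hook stands over the pointer on its foot; then take the fork gauge out of its rest block and hang it on that hook by its eye, lowering it gently until the hook is fully home in the notch at the top of the eye and bears it, and only then let go. Do not drop the gauge onto the hook or force it, do not push the carousel hard, and leave the other things on the bench where they are.

Things in the scene. Friction and masses are not known exactly. Their poses are not given: they have to be found in the camera images.
- stand: carousel's fixed foot and column on the bench: grey disc 160 mm across, 16 mm high; origin at the centre of its underside, on the carousel's vertical axis. On its -x side a small black pointer block, 10 mm high, sticks out to 117 mm from the axis. Hub (44 mm across, on the axis) and its cap reach 231 mm above the bench. The stand is turned up to 0.3 rad either way from facing the robot.
- load_point (a point): fixed point of the stand, above the pointer: 95 mm from the carousel's axis along the stand's -x, 200 mm above the bench. The empty hook's middle must be brought here.
- rotor (a joint): turn of the rotor about its vertical axis, rad, counter-clockwise from above; 0 (or 2 pi) when the empty hook is over the pointer. Turns either way more than a turn, stays where left, takes about 0.3 N m (fingers can push the rod sideways). Carries four hooks at 90 degrees: three hold gauges like gauge, 95 mm from the axis, captive but free to swing, tops up to 280 mm high; one is empty.
- free_hook (a point): mid-rod point of the empty hook, 95 mm from the axis, at its nominal height, 200 mm. The hook: level steel rod, 8 mm diameter, from the hub straight out to 116 mm, there upturned, its end 18 mm above the rod's middle line. Its clamped height is NOT measured: the real rod lies up to 9 mm below or above this point (sideways the point is true) and is rigid.
- gauge: loose steel fork gauge, 0.15 kg, upright in the rest block; origin centre of underside, z up, x across its flat (6 mm thick), y along its 50 mm width; both faces alike. Two prongs to 34 mm height, crossbar 34-42 mm, above it the hanging eye, through along x: 34 mm wide from 42 to 88 mm, then sloping in to a notch 12 mm wide from 103 to 112 mm (top). Black grip 122-184 mm, 10 (x) by 20 mm (y).
- gauge_eye (a point): top middle of the notch of the gauge's eye, 112 mm above the gauge's underside
- gauge_grip (a point): middle of the flat of the gauge's black grip, 160 mm above its underside, a good place to grip it from above
- rest: fixed grey rest block, 24 x 70 x 32 mm (x, y, z), origin at the centre of its underside, turned like the gauge; an upright slot 9 mm by 55 mm, open at the top, holds the gauge's prongs; the slot's floor is 7.5 mm above the bench. Lift the gauge straight up, by 35 mm or more.
- tub: bystander: grey plastic cup, 80 mm across, 50 mm high, on the bench
- jar: bystander: clear jar with a black cap, 64 mm across, 75 mm high, on the bench
- brush: bystander: hand brush lying on the bench
- scraper: bystander: spatula lying on the bench
Not all that is in view belongs to the job. What is shaped like the gauge but blue is not meant.

How it is judged (in metres and radians):
On the way, in this order (a step that is already met when the one before it is completed fails the run):
1. the empty hook stands over the pointer, within 10 mm, while the gauge is still in its rest block (horizontal distance between free_hook and load_point below 0.01 m and distance of gauge from where it was at the start of the episode below 0.02 m), for 0.2 s.
2. the gauge, still held, is set down on the turned hook, which bears it with over 0.5 N (horizontal distance between free_hook and load_point below 0.015 m and horizontal distance between gauge_eye and load_point below 0.025 m and z of gauge_eye in the frame of load_point below 0.0155 m and contact force between gauge and stand above 0.5 N and contact force between the fingers and gauge above 0.5 N), for 0.1 s.
At the end, for the whole second after the job is handed in: the empty hook is within 15 mm of over the pointer; the gauge hangs on it at rest (under 0.05 m/s), within 0.25 rad of upright, the notch's top within 25 mm horizontally of the load point and between 9 mm below and 15.5 mm above it, its weight on the carousel (horizontal distance between free_hook and load_point below 0.015 m and horizontal distance between gauge_eye and load_point below 0.025 m and z of gauge_eye in the frame of load_point between -0.009 and 0.0155 m and contact force between gauge and stand above 0.5 N and angle between gauge's own z axis and vertical below 0.25 rad and linear speed of gauge below 0.05 m/s); the robot touches nothing.
It fails at once if the gauge is pressed against the carousel with more than 15 N (contact force between gauge and stand above 15 N).
It fails at once if the fingers push the carousel with more than 25 N (contact force between the fingers and stand above 25 N).
It fails at once if the gauge is dropped (moves faster than 0.2 m/s while not held) (linear speed of gauge above 0.2 m/s and contact force between the fingers and gauge below 0.02 N).
It fails at once if a bystander is moved by more than 30 mm (distance of any of tub, jar, brush, scraper from where it was at the start of the episode above 0.03 m).
It also fails if it takes over 67 s, if anything falls off the work surface, if the arm or the gripper's body presses on something with over 40 N, if the wrist force passes 120 N, or if a joint passes its speed limit or range.

### The arm

A 6-joint arm with a two-finger parallel gripper is mounted at the origin on the work surface. World frame = base frame: x ahead of the robot, y to its left, z up, the work surface at z = 0. Lengths are in m, angles in degrees, forces in N, time in s.
With the tool pointing down it reaches from about 0.4 to 0.825 m from the base axis. Payload 7 kg.
Tool frame: the origin (TCP) lies midway between the tips of the shut fingers; the grasp point (between the pads) lies 19 mm behind it; z points along the fingers, y is the direction in which the jaws open and shut (so a half turn about z gives the same grasp; the last joint's range is limited). The gripper opens to 88 mm and grips with 3 to 60 N. Pads are 19 mm wide; open, the fingers measure 130 mm over their backs; the gripper's body (78 mm by 193 mm) begins 47 mm behind the grasp point.
Start: joints at [-48.581, 20.546, 0.682, 0, -70.136, -16.507], TCP at [0.284, -0.612, 0.227] pointing down, gripper open.
Joint ranges: [-176.03, 176.03], [-82.01, 121.73], [-58.28, 71.71], [-173.87, 95.51], [-174.79, -0.11], [-173.66, 173.66]. Speed limits (degrees/s): [136.94, 136.94, 172.46, 180, 180, 180].

### API

Orientations are given as [roll, pitch, yaw] about the fixed x, y, z axes, in that order (R = Rz(yaw) Ry(pitch) Rx(roll)).
In Python, from plant import get_state, capture, close_job gives the robot as it stands.
- The arm moves only by the tool apply_moves, never from a script. Its argument "commands" is a list of rows, each an object with "grip": the opening, from 0 (shut) to 1 (fully open); "dp": the shift along the tool's x, y, z in mm, a list of three; "yaw": the turn about the tool's z in rad. A call has 1 to 12 rows; each row is the pose to reach, as a shift and turn from the pose commanded when the call began, along the tool's axes at that moment; what a row does not reach only later rows make up. A row lasts 1/8 s, in which the tool goes at most 62.5 mm and 10.7 degrees, less where a joint would pass 70% of its speed; a pose out of reach is approached as far as the arm can. A call with a gripper value outside its range is refused whole. The fingers move at their own pace and stop on an object; "newtons" is the grip in N (left out, the last holds). Time passes only in rows, so rows that repeat a pose let the fingers close. It gives the time, the measured TCP pose, the force and the opening at its end, in the units of the state.
- get_state(): the state, without advancing time (a new reading comes with each control period).
- capture(name): name is "scene" or "top"; returns a dict with "color" (420x560x3 uint8, red, green, blue), "camera_matrix" (3x3 intrinsics, pixels), "xyz" and "rotation" of the camera in the world. Camera axes: x right, y up, looking along -z (the intrinsics and any distortion apply to the point x, -y, -z); pixel columns grow to the right and rows downward; lengths in m; the calibration is good to about 2 mm. A picture is of the moment at which its call begins. There is no depth.
- close_job(): hands the job in, once; it reports no verdict.
The state is a dict: "time_s": time; "joints": joint angles; "qd": joint speeds; "joint_torque": joint torques, N m; "tcp_pos": TCP position; "eef_rot": TCP orientation; "contact_force": force on the tool from outside, world axes, zero at the start; "moment": the same for the moment, N m; "gripper_width": finger opening in m.
Only numpy, scipy, OpenCV 4.12 (cv2) and the standard library are available. Lean on these libraries where they do the work, as an engineer would, in place of code of your own. Each camera call takes 0.05 s, during which the arm holds its last target.

## Working session

There is one attempt and no reset: what is moved stays moved. The work goes in short steps, Python scripts to look and compute and a tool call to move; the robot and the scene stay as the last step left them, time stands still between calls to the robot, and variables do not carry over. Pictures are saved under pics/ and viewed, and the job is handed in when it is done.

Besides the shell and the picture viewer there is one more tool, called after "Emit:" by a JSON object that holds its "fn" and its "kwargs", one argument or row to a line. apply_moves: Moves the arm, as the interface text tells. Its arguments: {"type":"object","properties":{"commands":{"type":"array","items":{"type":"object","properties":{"grip":{"type":"number"},"dp":{"type":"array","items":{"type":"number"}},"yaw":{"type":"number"}}}},"newtons":{"type":"number"}},"required":["commands"]}

```bash
ls; mkdir -p pics; python3 - <<'E'
from plant import *
import cv2
print(get_state())
for n in("scene","top"):
    c=capture(n); cv2.imwrite(f"pics/{n}0.png",c["color"][:,:,::-1]); print(n,c["camera_matrix"],c["xyz"],c["rotation"],c.keys())
E
```

```text
pics
{'time_s': 0.0, 'joints': array([-4.85811499e+01,  2.05913902e+01,  6.32862711e-01, -2.11601037e-02,
       -7.01343798e+01, -1.65072580e+01]), 'qd': array([ 0.0787452 , -0.03390041, -0.01057988,  0.03195841,  0.03298003,
       -0.07278685]), 'joint_torque': array([ 2.81075936e-04, -5.82715631e+01,  2.93050700e+01,  6.99755743e+00,
        6.74096664e-03, -1.71473589e-04]), 'tcp_pos': array([ 0.28410038, -0.61175788,  0.22561299]), 'eef_rot': array([ 1.79905270e+02, -7.32926569e-03, -1.55095609e+02]), 'contact_force': array([-0.3439799 , -0.22765285,  0.54025491]), 'moment': array([-0.01641729, -0.0028492 , -0.04959186]), 'gripper_width': 0.08771968348700968}
scene [[423.64315532   0.         274.37601654]
 [  0.         423.64315532 214.58274495]
 [  0.           0.           1.        ]] [1.57381605 0.28338744 0.77405615] [ 59.49581205  -0.47382543 105.30622957] dict_keys(['color', 'camera_matrix', 'xyz', 'rotation'])
top [[409.18181232   0.         274.95711071]
 [  0.         409.18181232 209.57930256]
 [  0.           0.           1.        ]] [0.43763527 0.01272037 1.03696692] [ 6.74167671e+00  7.38200047e-02 -9.14897112e+01] dict_keys(['color', 'camera_matrix', 'xyz', 'rotation'])
```

View pics/scene0.png

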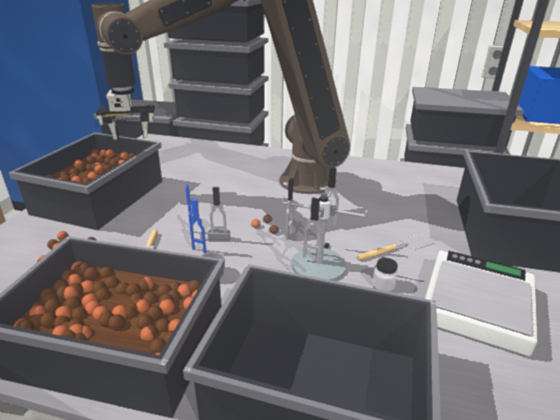

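View pics/top0.png

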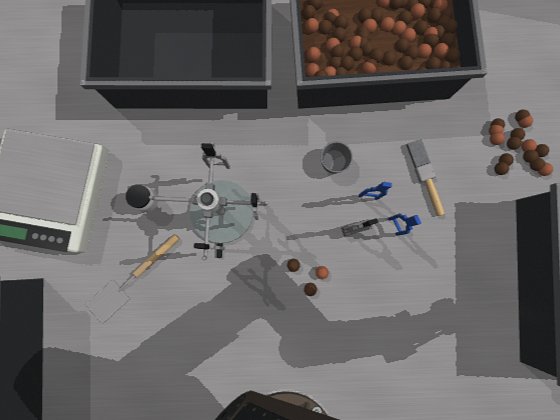

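```bash
cat > h.py <<'E'
import numpy as np, cv2
from scipy.spatial.transform import Rotation as R
from plant import *
def cap(n,tag=None):
    c=capture(n)
    if tag: cv2.imwrite(f"pics/{tag}.png",c["color"][:,:,::-1])
    return c
def proj(c,P):
    P=np.atleast_2d(P); r=R.from_euler('xyz',c["rotation"],degrees=True).as_matrix()
    q=(P-c["xyz"])@r; q=q*[1,-1,-1]; u=q@c["camera_matrix"].T
    return u[:,:2]/u[:,2:]
def ray(c,uv):
    r=R.from_euler('xyz',c["rotation"],degrees=True).as_matrix()
    d=np.linalg.inv(c["camera_matrix"])@[uv[0],uv[1],1]; d=d*[1,-1,-1]
    return np.array(c["xyz"]),r@d
def onz(c,uv,z):
    o,d=ray(c,uv); return o+d*(z-o[2])/d[2]
def tri(c1,u1,c2,u2):
    o1,d1=ray(c1,u1);o2,d2=ray(c2,u2)
    A=np.stack([d1,-d2],1); t=np.linalg.lstsq(A,o2-o1,rcond=None)[0]
    a=o1+t[0]*d1;b=o2+t[1]*d2
    return (a+b)/2,np.linalg.norm(a-b)
def crop(c,x0,x1,y0,y1,k,fn):
    im=c["color"][y0:y1,x0:x1,::-1]
    cv2.imwrite(f"pics/{fn}.png",cv2.resize(im,None,fx=k,fy=k,interpolation=cv2.INTER_CUBIC))
E
python3 - <<'E'
from h import *
a=cap("top");b=cap("scene")
crop(a,320,460,130,260,5,"t1");crop(a,110,280,130,270,4,"t2");crop(b,170,250,170,260,6,"s1");crop(b,260,420,155,290,5,"s2")
E
```

```text
(no output)
```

View pics/t1.png

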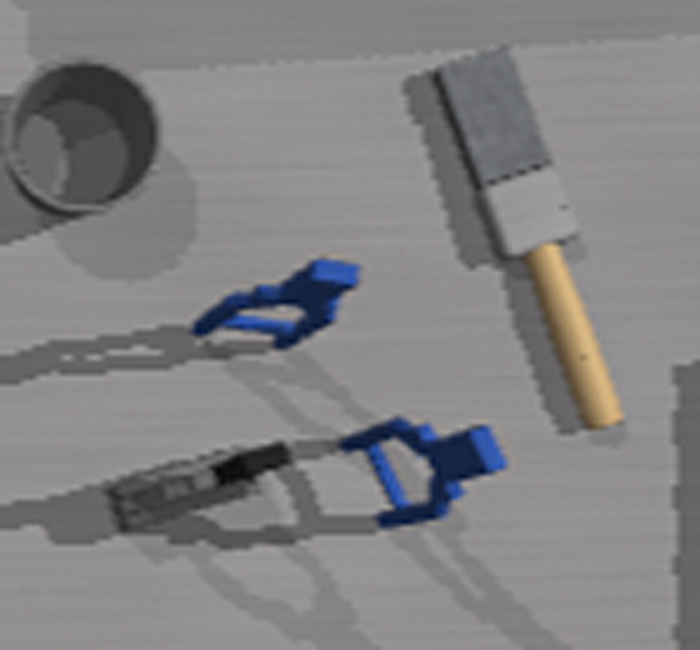

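View pics/t2.png

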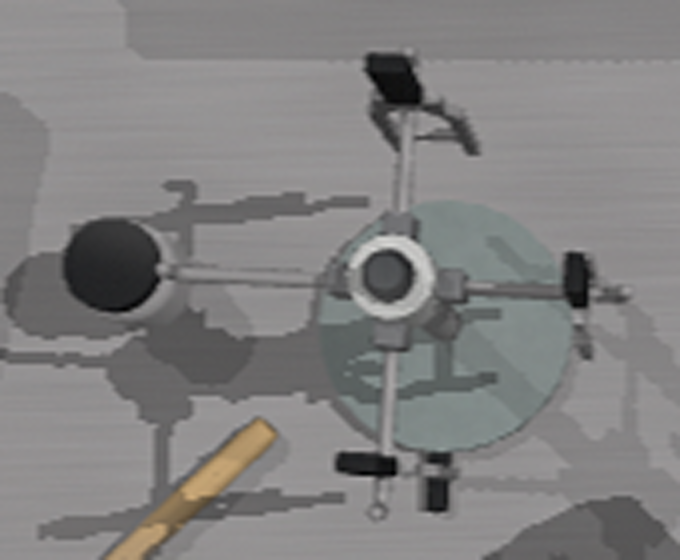

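View pics/s1.png

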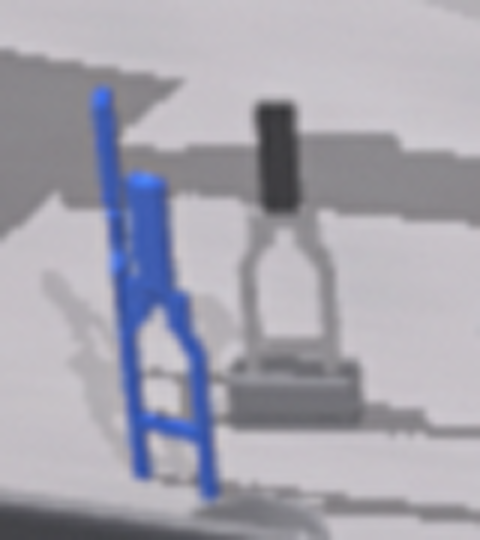

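View pics/s2.png

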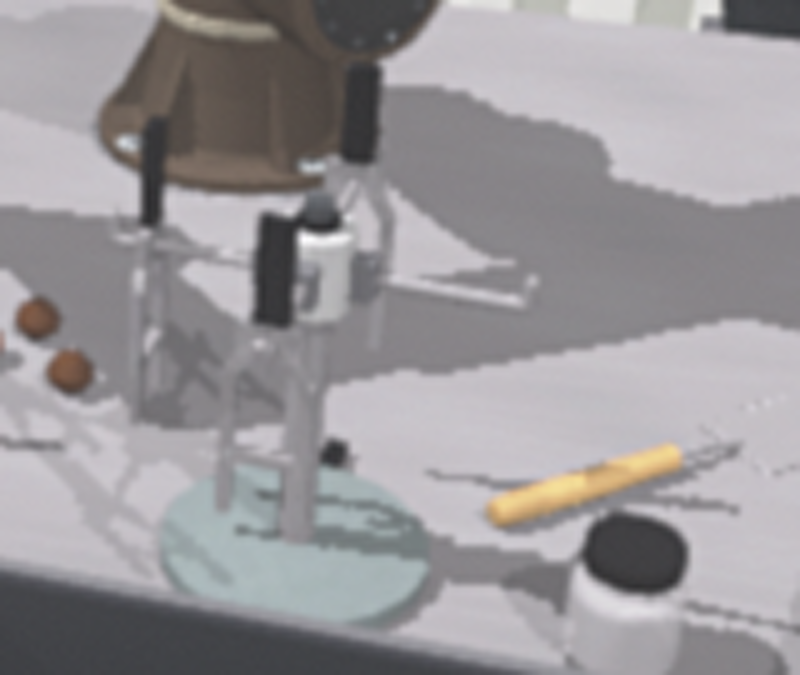

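```bash
python3 - <<'E'
from h import *
a=cap("top")
im=a["color"]; hsv=cv2.cvtColor(im,cv2.COLOR_RGB2HSV)
m=cv2.inRange(hsv,(75,18,60),(100,80,220)); m[:,:180]=0;m[:,260:]=0;m[:170]=0;m[250:]=0
cs=cv2.findContours(m,cv2.RETR_EXTERNAL,cv2.CHAIN_APPROX_NONE)[0]; c=np.vstack(cs)
hull=cv2.convexHull(c); e=cv2.fitEllipse(hull); print("disc",e,len(hull),onz(a,e[0],.016))
# edge on disc top
P=np.array([onz(a,p,.016)[:2] for p in hull[:,0,:]]); 
A=np.c_[2*P,np.ones(len(P))]; s=np.linalg.lstsq(A,(P**2).sum(1),rcond=None)[0]; print(s[:2],np.sqrt(s[2]+s[0]**2+s[1]**2))
T=lambda X,Y:(110+X/4-.375,130+Y/4-.375)
ax=s[:2]
print("cap",onz(a,T(388,275),.231))
print("ptr end",onz(a,T(437,510),.010))
for z in (.191,.2,.209): print("hook end",onz(a,T(170,271),z), "rod mid",onz(a,T(245,277),z), "down hook end",onz(a,T(377,512),z+.018),"right",onz(a,T(628,293),z+.018))
hs=onz(a,T(437,510),.010)[:2]-ax; print("stand yaw",np.degrees(np.arctan2(-hs[1],-hs[0])))
Q=lambda X,Y:(320+X/5-.4,130+Y/5-.4)
# grip top face
for p in [(215,470),(283,447),(290,455),(228,485)]: print("grip",onz(a,Q(*p),.1915))
for p in [(108,487),(120,528)]: print("rest left",onz(a,Q(*p),.032))
# blue bottoms etc
for p in [(340,265),(487,450)]: print("blue top", onz(a,Q(*p),.184),onz(a,Q(*p),.22))
print("jar",onz(a,T(112,265),.075),"tub",onz(a,Q(82,138),.05))
E
```

```text
disc ((221.2498016357422, 211.222900390625), (61.37477111816406, 61.79103088378906), 33.919559478759766) 24 [0.55768972 0.14585925 0.016     ]
[0.55828428 0.1458151 ] 0.07756390841112007
cap [0.55890781 0.14665231 0.231     ]
ptr end [0.44334459 0.15378231 0.01      ]
hook end [0.57002171 0.26717877 0.191     ] rod mid [0.56582718 0.22797873 0.191     ] down hook end [0.44202393 0.1566048  0.209     ] right [0.54972714 0.02788873 0.209     ]
hook end [0.56861329 0.26447166 0.2       ] rod mid [0.56446338 0.22568866 0.2       ] down hook end [0.44197623 0.15504077 0.218     ] right [0.5485087  0.02772385 0.218     ]
hook end [0.56720487 0.26176455 0.209     ] rod mid [0.56309959 0.22339858 0.209     ] down hook end [0.44192852 0.15347675 0.227     ] right [0.54729026 0.02755897 0.227     ]
stand yaw -3.9651943392233275
grip [ 0.5035866  -0.16953283  0.1915    ]
grip [ 0.51241037 -0.19821537  0.1915    ]
grip [ 0.50900684 -0.20093283  0.1915    ]
grip [ 0.49722477 -0.17459274  0.1915    ]
rest left [ 0.50902181 -0.1508698   0.032     ]
rest left [ 0.48871988 -0.15584996  0.032     ]
blue top [ 0.58966411 -0.22843313  0.184     ] [ 0.58324764 -0.21825509  0.22      ]
blue top [ 0.50958572 -0.28531786  0.184     ] [ 0.50654901 -0.27273897  0.22      ]
jar [0.59268429 0.33658311 0.075     ] tub [ 0.68036885 -0.14288341  0.05      ]
```

```bash
python3 - <<'E'
from h import *
a=cap("top");b=cap("scene")
Q=lambda X,Y:(320+X/5-.4,130+Y/5-.4)
S=lambda X,Y:(170+X/6-.4,170+Y/6-.4)
print("blueA? edge-on top",tri(a,Q(340,270),b,S(102,95)))
print("alt",tri(a,Q(340,270),b,S(148,180)))
print("blueB",tri(a,Q(487,448),b,S(148,180)))
print("alt",tri(a,Q(487,448),b,S(102,95)))
print("crossbar B",tri(a,Q(388,478),b,S(175,428)))
print("gauge top",tri(a,Q(275,452),b,S(275,105)))
for p in [(140,475),(210,493)]: print(onz(b,S(*p),0))
# check: project
crop(a,330,420,175,245,8,"t3"); crop(b,180,240,180,260,7,"s3")
E
```

```text
blueA? edge-on top (array([ 0.58535043, -0.23015482,  0.22375205]), np.float64(0.026509480724032156))
alt (array([ 0.58683799, -0.22615704,  0.18342888]), np.float64(0.0046464831981930495))
blueB (array([ 0.50896319, -0.28242536,  0.13975226]), np.float64(0.03602846901493115))
alt (array([ 0.51026608, -0.28487063,  0.18399309]), np.float64(0.000998125993999672))
crossbar B (array([ 0.50802113, -0.28378782, -0.01841032]), np.float64(0.03990428702934026))
gauge top (array([ 0.50950603, -0.19173962,  0.19161361]), np.float64(0.0060959339990539485))
[ 0.58127144 -0.24823051  0.        ]
[ 0.58619134 -0.20639722  0.        ]
```

View pics/t3.png

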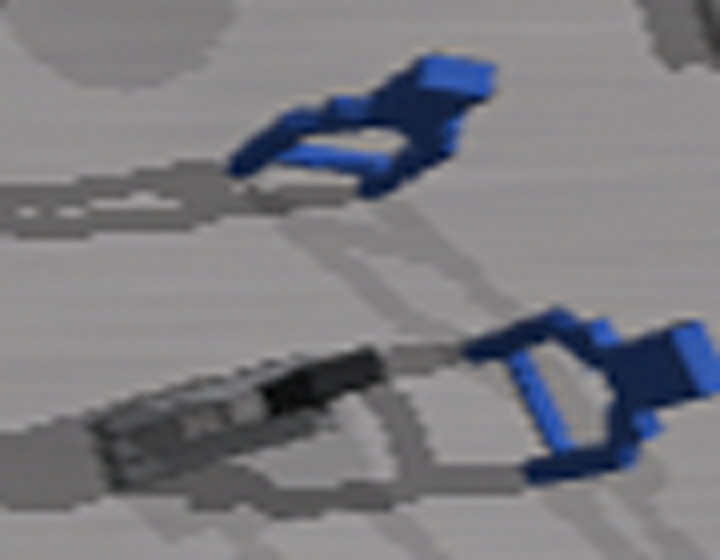

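View pics/s3.png

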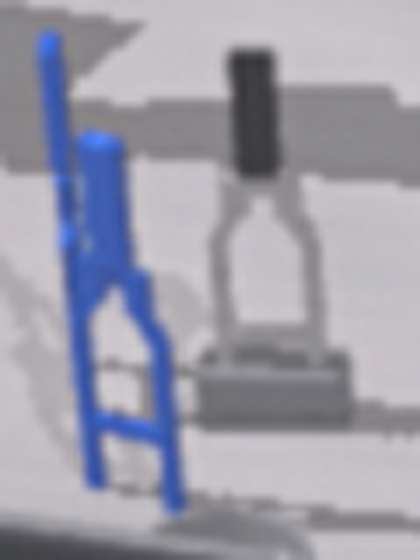

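```bash
python3 - <<'E'
from h import *
a=cap("top");b=cap("scene")
T3=lambda X,Y:(330+(X+.5)/8-.5,175+(Y+.5)/8-.5)
S3=lambda X,Y:(180+(X+.5)/7-.5,180+(Y+.5)/7-.5)
for p in [(93,428),(112,490),(335,425)]: print("rest",onz(a,T3(*p),.032))
for p in [(197,363),(197,425),(352,420),(350,352)]: print("rest scene",onz(b,S3(*p),.032 if p[1]<400 else 0))
print("grip top",tri(a,T3(347,370),b,S3(252,54)))
# black mask in top view
im=a["color"]; g=im.max(2); m=(g<45).astype(np.uint8); m[:215]=0;m[232:]=0;m[:,:355]=0;m[:,380:]=0
ys,xs=np.nonzero(m);print(len(xs),cv2.minAreaRect(np.c_[xs,ys].astype(np.float32)))
print(g[215:232,355:382])
for z in(.184,):pass
# model check of candidate
for (x,y,yaw) in [(.505,-.187,15),(.503,-.187,16)]:
  r=R.from_euler('z',yaw,degrees=True)
  pts=np.array([[sx*.005,sy*.01,z] for z in(.1295,.1915) for sx in(-1,1) for sy in(-1,1)])
  P=r.apply(pts)+[x,y,0]; print(np.c_[proj(a,P),proj(b,P)].round(1))
  pts=np.array([[sx*.012,sy*.035,.032] for sx in(-1,1) for sy in(-1,1)]);P=r.apply(pts)+[x,y,0]; print(np.c_[proj(a,P),proj(b,P)].round(1))
E
```

```text
rest [ 0.50640657 -0.15072127  0.032     ]
rest [ 0.48722113 -0.15568936  0.032     ]
rest [ 0.50538883 -0.22512262  0.032     ]
rest scene [ 0.52017411 -0.22151051  0.032     ]
rest scene [ 0.52408238 -0.22231517  0.        ]
rest scene [ 0.50031073 -0.15457597  0.        ]
rest scene [ 0.49187997 -0.15717745  0.032     ]
grip top (array([ 0.5084875 , -0.19010263,  0.19031276]), np.float64(0.002897376527917546))
64 ((369.70001220703125, 222.60003662109375), (4.743415832519531, 14.230247497558594), 71.56504821777344)
[[145 145 145 145 145 145 145 146 145 146 145 145 146 146 145 145 145 145
  146 145 147 147 146 147 138 131 131]
 [145 146 146 147 145 146 146 147 147 148 148 148 149 148 147 147 148 148
  148 149 148 148 148 149 139 132 131]
 [148 148 148 148 149 149 148 148 148 148 146 147 147 147 147 146 147 148
  149 150 150 151 151 149 149 150 151]
 [149 149 149 148 151 151 151 151 151 151 151 152 153 153 152 152 154 155
  157 126  90  93 132 131 104 104 104]
 [147 147 148 148 147 148 148 149 150 152 153 124 114 126 128 127 107  79
   60  43  38  37  86 107 102 101 101]
 [145 144 14
[... 1296 characters left out ...]
 134 133
  132 132 142 150 150 126 101 103 103]]
[[369.5 226.  214.7 203.4]
 [360.9 228.5 221.1 203.5]
 [368.1 221.7 214.3 205. ]
 [359.5 224.2 220.7 205.1]
 [376.3 223.6 213.4 185.7]
 [367.1 226.4 219.9 185.8]
 [374.8 219.  213.  187.2]
 [365.7 221.8 219.6 187.2]]
[[371.  228.9 209.2 228.5]
 [343.9 237.  230.6 228.7]
 [368.  219.6 208.1 232.5]
 [340.9 227.6 229.9 232.7]]
[[369.6 226.8 214.9 203.2]
 [361.  229.5 221.3 203.2]
 [368.1 222.5 214.5 204.7]
 [359.6 225.2 221.  204.7]
 [376.4 224.5 213.6 185.4]
 [367.3 227.4 220.2 185.5]
 [374.8 219.9 213.2 186.9]
 [365.7 222.8 219.8 186.9]]
[[371.1 229.4 209.3 228.3]
 [344.1 238.  230.8 228.3]
 [367.9 220.2 208.4 232.3]
 [340.9 228.7 230.2 232.3]]
```

```bash
python3 - <<'E'
from h import *
a=cap("top");b=cap("scene")
T=lambda X,Y:(110+(X+.5)/4-.5,130+(Y+.5)/4-.5)
S=lambda X,Y:(260+(X+.5)/5-.5,155+(Y+.5)/5-.5)
print("elbow",tri(a,T(172,272),b,S(523,300)))
print("tip",tri(a,T(160,270),b,S(533,280)))
print("cap top",tri(a,T(388,275),b,S(320,205)))
# rod line: intersect scene ray of rod point w/ vertical plane az 85.4 through axis
ax=np.array([.5585,.146]); t=np.radians(85.4); n=np.array([-np.sin(t),np.cos(t)])
for p in [(523,299),(450,290),(400,283)]:
    o,d=ray(b,S(*p)); k=((ax-o[:2])@n)/(d[:2]@n); q=o+k*d; print("scene rod",q,np.linalg.norm(q[:2]-ax))
crop(a,135,215,180,215,9,"t4");crop(b,325,375,195,225,14,"s4")
E
```

```text
elbow (array([0.56793174, 0.26250263, 0.20128011]), np.float64(0.0010631199968907747))
tip (array([0.56712531, 0.26562361, 0.21354386]), np.float64(0.00026088740184632435))
cap top (array([0.55788472, 0.14703066, 0.23629306]), np.float64(0.0025334510563020563))
scene rod [0.56782695 0.26192309 0.20164122] 0.11629769945366593
scene rod [0.56469031 0.22293837 0.19914472] 0.07718699639901204
scene rod [0.56249776 0.19568746 0.19791908] 0.0498480233411271
```

View pics/t4.png

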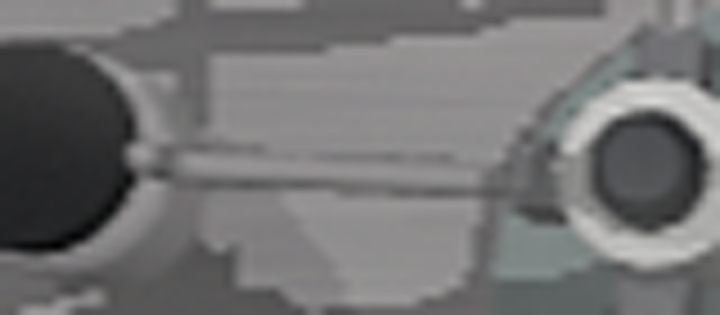

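View pics/s4.png

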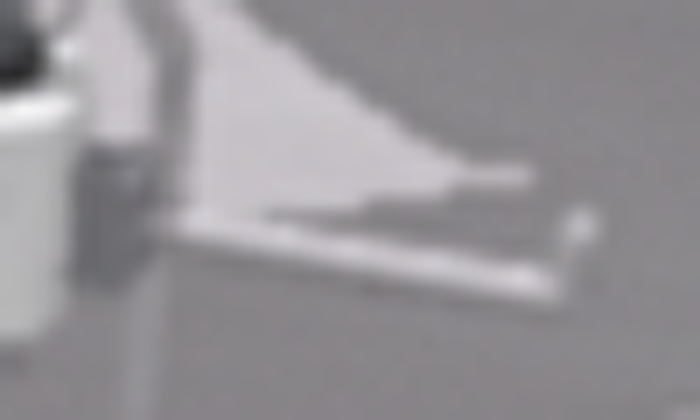

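```bash
cat >> h.py <<'E'
def rel(wps):
    s=get_state(); r=R.from_euler('xyz',s["eef_rot"],degrees=True)
    print("now",s["time_s"],s["tcp_pos"].round(4),s["eef_rot"].round(2),s["contact_force"].round(2),s["gripper_width"])
    for (x,y,z,psi) in wps:
        d=r.inv().apply(np.array([x,y,z])-s["tcp_pos"])*1000
        dy=-((psi-s["eef_rot"][2]+180)%360-180)
        print("dp",d.round(1),"yaw",round(np.radians(dy),4))
E
python3 - <<'E'
from h import *
rel([(.284,-.612,.33,-155.1),(.5659,.2377,.33,-94.6)])
E
```

```text
now 0.55 [ 0.2843 -0.6122  0.2266] [ 180.      0.   -155.09] [-0.07  0.43 -0.37] 0.08797994998150122
dp [   0.2    0.3 -103.4] yaw 0.0003
dp [-613.4  652.1 -103.4] yaw -1.0557
```

Emit:
{"fn": "apply_moves", "kwargs": {
  "commands": [
    {"dp":[0,0,-60],"yaw":0,"grip":0.5},
    {"dp":[0,0,-103],"yaw":0,"grip":0.5},
    {"dp":[-613,652,-103],"yaw":-1.056,"grip":0.5},
    {"dp":[-613,652,-103],"yaw":-1.056,"grip":0.5},
    {"dp":[-613,652,-103],"yaw":-1.056,"grip":0.5},
    {"dp":[-613,652,-103],"yaw":-1.056,"grip":0.5},
    {"dp":[-613,652,-103],"yaw":-1.056,"grip":0.5},
    {"dp":[-613,652,-103],"yaw":-1.056,"grip":0.5},
    {"dp":[-613,652,-103],"yaw":-1.056,"grip":0.5},
    {"dp":[-613,652,-103],"yaw":-1.056,"grip":0.5},
    {"dp":[-613,652,-103],"yaw":-1.056,"grip":0.5},
    {"dp":[-613,652,-103],"yaw":-1.056,"grip":0.5}
  ]
}}

```text
time_s: 2.05
tcp_pos: [0.481, -0.0168, 0.3302]
eef_rot: [-179.9, 0.0, -94.6]
contact_force: [2.2, 0.2, 1.4]
gripper_width: 0.0439
```

```bash
python3 - <<'E'
from h import *
rel([(.5659,.2377,.33,-94.6)])
E
```

```text
now 2.05 [ 0.481  -0.0168  0.3302] [-1.7992e+02  3.0000e-02 -9.4560e+01] [2.25 0.24 1.35] 0.04394839049624128
dp [-260.4  -64.4    0.4] yaw 0.0007
```

Emit:
{"fn": "apply_moves", "kwargs": {
  "commands": [
    {"dp":[-260,-64,0],"yaw":0,"grip":0.5},
    {"dp":[-260,-64,0],"yaw":0,"grip":0.5},
    {"dp":[-260,-64,0],"yaw":0,"grip":0.5},
    {"dp":[-260,-64,0],"yaw":0,"grip":0.5},
    {"dp":[-260,-64,0],"yaw":0,"grip":0.5},
    {"dp":[-260,-64,0],"yaw":0,"grip":0.5},
    {"dp":[-260,-64,0],"yaw":0,"grip":0.5}
  ]
}}

```text
time_s: 2.92
tcp_pos: [0.5651, 0.2343, 0.3298]
eef_rot: [-180.0, 0.0, -94.6]
contact_force: [-0.5, -0.6, -1.0]
gripper_width: 0.0438
```

```bash
python3 - <<'E'
from h import *
rel([(.5659,.2377,.33,-94.6),(.5659,.2377,.184,-94.6)])
a=cap("top","top1")
E
```

```text
now 2.925 [0.5651 0.2343 0.3298] [-179.99    0.    -94.61] [-0.5  -0.58 -0.97] 0.04378044054226612
dp [-3.4 -0.5 -0.2] yaw -0.0001
dp [ -3.4  -0.5 145.8] yaw -0.0001
```

View pics/top1.png

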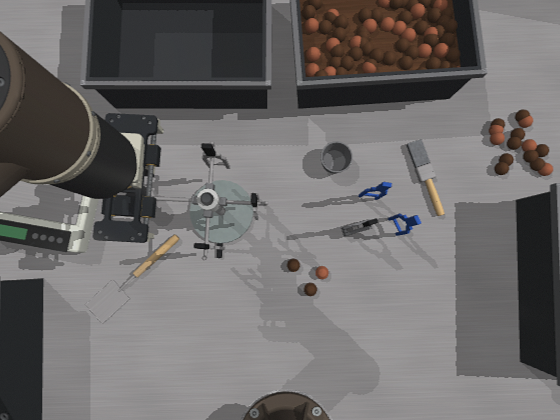

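Emit:
{"fn": "apply_moves", "kwargs": {
  "commands": [
    {"dp":[-3,0,40],"yaw":0,"grip":0.5},
    {"dp":[-3,0,80],"yaw":0,"grip":0.5},
    {"dp":[-3,0,115],"yaw":0,"grip":0.5},
    {"dp":[-3,0,146],"yaw":0,"grip":0.5},
    {"dp":[-3,0,146],"yaw":0,"grip":0.5},
    {"dp":[-3,0,146],"yaw":0,"grip":0.5}
  ]
}}

```text
time_s: 3.72
tcp_pos: [0.5664, 0.2379, 0.1855]
eef_rot: [-179.9, 0.1, -94.6]
contact_force: [0.4, 0.5, -0.0]
gripper_width: 0.0436
```

```bash
python3 - <<'E'
from h import *
rel([(.5659,.2377,.184,-94.6)])
b=cap("scene"); crop(b,230,430,130,280,4,"s5")
E
```

```text
now 3.725 [0.5664 0.2379 0.1855] [-1.7989e+02  6.0000e-02 -9.4610e+01] [ 0.38  0.51 -0.04] 0.04359508247097467
dp [0.2 0.5 1.5] yaw -0.0001
```

View pics/s5.png

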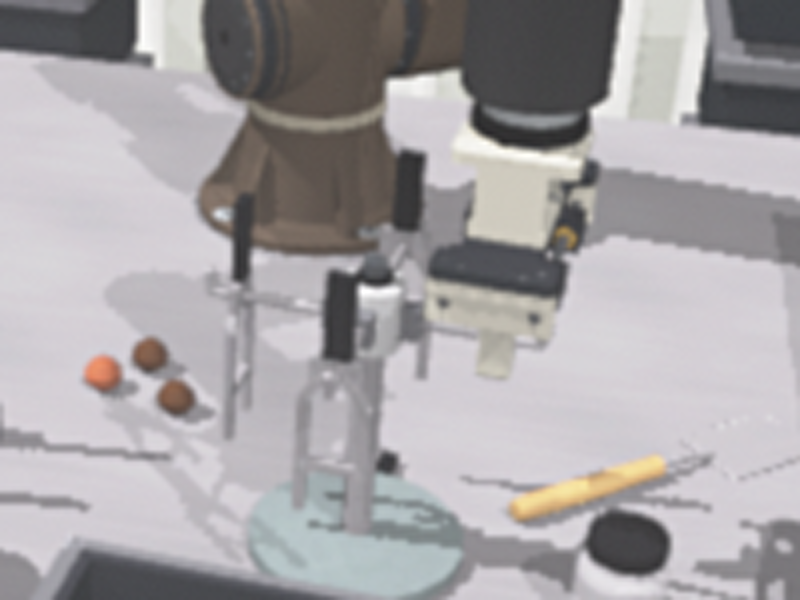

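Well placed; close gently on the rod.

Emit:
{"fn": "apply_moves", "kwargs": {
  "commands": [
    {"dp":[0,0,0],"yaw":0,"grip":0.3},
    {"dp":[0,0,0],"yaw":0,"grip":0.2},
    {"dp":[0,0,0],"yaw":0,"grip":0.12},
    {"dp":[0,0,0],"yaw":0,"grip":0.05},
    {"dp":[0,0,0],"yaw":0,"grip":0.05},
    {"dp":[0,0,0],"yaw":0,"grip":0.05}
  ],
  "newtons": 6
}}

```text
time_s: 4.53
tcp_pos: [0.5659, 0.2383, 0.1837]
eef_rot: [-180.0, 0.0, -94.6]
contact_force: [2.5, -0.2, 0.5]
gripper_width: 0.0074
```

```bash
python3 - <<'E'
from h import *
s=get_state(); p=s["tcp_pos"]; c=np.array([.5585,.146]); print(np.degrees(np.arctan2(*(p[:2]-c)[::-1])),np.linalg.norm(p[:2]-c))
az0=85.4; r=.092
rel([(c[0]+r*np.cos(np.radians(z)),c[1]+r*np.sin(np.radians(z)),p[2],z-180) for z in np.r_[np.arange(91.4,176,6),176]])
E
```

```text
85.38658557423508 0.09255511468266116
now 4.525 [0.5659 0.2383 0.1837] [-1.7997e+02  1.0000e-02 -9.4580e+01] [ 2.53 -0.24  0.49] 0.007396421075365562
dp [ 1.1  9.6 -0. ] yaw -0.1043
dp [ 2.6 19.2 -0. ] yaw -0.2091
dp [ 5.  28.5 -0. ] yaw -0.3138
dp [ 8.5 37.4 -0. ] yaw -0.4185
dp [12.9 46.  -0. ] yaw -0.5232
dp [18.1 54.1 -0. ] yaw -0.6279
dp [24.2 61.6 -0. ] yaw -0.7327
dp [31.  68.4 -0. ] yaw -0.8374
dp [38.5 74.5 -0. ] yaw -0.9421
dp [46.5 79.7 -0.1] yaw -1.0468
dp [55.1 84.1 -0.1] yaw -1.1515
dp [64.1 87.5 -0.1] yaw -1.2563
dp [73.4 90.  -0.1] yaw -1.361
dp [82.9 91.5 -0.1] yaw -1.4657
dp [92.5 92.1 -0.1] yaw -1.5704
dp [93.5 92.1 -0.1] yaw -1.5809
```

Emit:
{"fn": "apply_moves", "kwargs": {
  "commands": [
    {"dp":[0.4,4.8,0],"yaw":-0.052,"grip":0.05},
    {"dp":[1.1,9.6,0],"yaw":-0.104,"grip":0.05},
    {"dp":[1.8,14.4,0],"yaw":-0.157,"grip":0.05},
    {"dp":[2.6,19.2,0],"yaw":-0.209,"grip":0.05},
    {"dp":[3.7,23.9,0],"yaw":-0.261,"grip":0.05},
    {"dp":[5,28.5,0],"yaw":-0.314,"grip":0.05},
    {"dp":[6.7,33,0],"yaw":-0.366,"grip":0.05},
    {"dp":[8.5,37.4,0],"yaw":-0.419,"grip":0.05},
    {"dp":[10.6,41.8,0],"yaw":-0.471,"grip":0.05},
    {"dp":[12.9,46,0],"yaw":-0.523,"grip":0.05},
    {"dp":[15.4,50.1,0],"yaw":-0.576,"grip":0.05},
    {"dp":[18.1,54.1,0],"yaw":-0.628,"grip":0.05}
  ]
}}

```text
time_s: 6.02
tcp_pos: [0.511, 0.2244, 0.1838]
eef_rot: [-179.9, -0.0, -58.5]
contact_force: [5.3, -2.1, -2.6]
gripper_width: 0.0077
```

```bash
python3 - <<'E'
from h import *
s=get_state(); p=s["tcp_pos"]; c=np.array([.5585,.146]); print(np.degrees(np.arctan2(*(p[:2]-c)[::-1])),np.linalg.norm(p[:2]-c))
r=.092
rel([(c[0]+r*np.cos(np.radians(z)),c[1]+r*np.sin(np.radians(z)),p[2],z-180) for z in np.r_[np.linspace(121.4,176,13)]])
E
```

```text
121.18432300806315 0.0916661277995639
now 6.025 [0.511  0.2244 0.1838] [-1.7992e+02 -4.0000e-02 -5.8490e+01] [ 5.33 -2.13 -2.62] 0.007745305632236495
dp [-0.3  0.3 -0. ] yaw 0.0019
dp [-0.1  7.6 -0. ] yaw -0.0775
dp [ 0.8 14.9 -0. ] yaw -0.1569
dp [ 2.2 22.1 -0. ] yaw -0.2364
dp [ 4.2 29.1 -0. ] yaw -0.3158
dp [ 6.8 35.9 -0. ] yaw -0.3952
dp [ 9.8 42.6 -0.1] yaw -0.4746
dp [13.4 48.9 -0.1] yaw -0.554
dp [17.5 55.  -0.1] yaw -0.6334
dp [22.1 60.7 -0.1] yaw -0.7128
dp [27.1 66.  -0.1] yaw -0.7922
dp [32.5 70.9 -0.1] yaw -0.8717
dp [38.2 75.4 -0.1] yaw -0.9511
```

Emit:
{"fn": "apply_moves", "kwargs": {
  "commands": [
    {"dp":[-0.1,7.6,0],"yaw":-0.078,"grip":0.05},
    {"dp":[0.8,14.9,0],"yaw":-0.157,"grip":0.05},
    {"dp":[2.2,22.1,0],"yaw":-0.236,"grip":0.05},
    {"dp":[4.2,29.1,0],"yaw":-0.316,"grip":0.05},
    {"dp":[6.8,35.9,0],"yaw":-0.395,"grip":0.05},
    {"dp":[9.8,42.6,0],"yaw":-0.475,"grip":0.05},
    {"dp":[13.4,48.9,0],"yaw":-0.554,"grip":0.05},
    {"dp":[17.5,55,0],"yaw":-0.633,"grip":0.05},
    {"dp":[22.1,60.7,0],"yaw":-0.713,"grip":0.05},
    {"dp":[27.1,66,0],"yaw":-0.792,"grip":0.05},
    {"dp":[32.5,70.9,0],"yaw":-0.872,"grip":0.05},
    {"dp":[38.2,75.4,0],"yaw":-0.951,"grip":0.05}
  ]
}}

```text
time_s: 7.52
tcp_pos: [0.4677, 0.1539, 0.1842]
eef_rot: [-179.8, -0.2, -3.9]
contact_force: [8.4, 3.7, -4.8]
gripper_width: 0.0079
```

Emit:
{"fn": "apply_moves", "kwargs": {
  "commands": [
    {"dp":[0,0,0],"yaw":0,"grip":0.05},
    {"dp":[0,0,0],"yaw":0,"grip":0.05},
    {"dp":[0,0,0],"yaw":0,"grip":0.05}
  ]
}}

```text
time_s: 7.9
tcp_pos: [0.4674, 0.1532, 0.1842]
eef_rot: [-179.9, -0.2, -4.1]
contact_force: [7.3, -0.8, -2.3]
gripper_width: 0.0075
```

```bash
python3 - <<'E'
from h import *
rel([(.467,.1524,.184,-4)])
b=cap("scene"); crop(b,230,430,130,280,4,"s6")
a=cap("top","top2")
E
```

```text
now 7.9 [0.4674 0.1532 0.1842] [-179.92   -0.18   -4.09] [ 7.34 -0.79 -2.27] 0.007529869941534546
dp [-0.4  0.9  0.2] yaw -0.0015
```

View pics/s6.png

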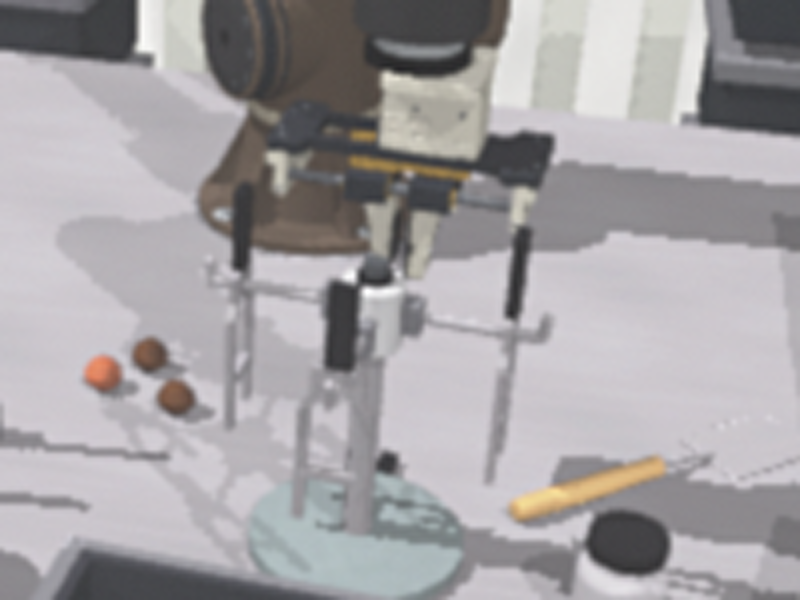

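View pics/top2.png

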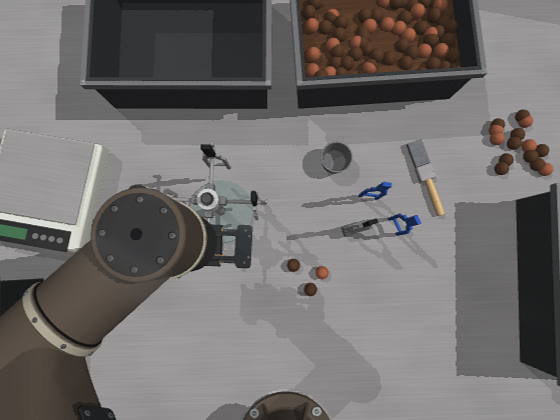

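Emit:
{"fn": "apply_moves", "kwargs": {
  "commands": [
    {"dp":[0,0,0],"yaw":0,"grip":0.2},
    {"dp":[0,0,0],"yaw":0,"grip":0.4},
    {"dp":[0,0,0],"yaw":0,"grip":0.4},
    {"dp":[0,0,-40],"yaw":0,"grip":0.4},
    {"dp":[0,0,-100],"yaw":0,"grip":0.4},
    {"dp":[0,0,-160],"yaw":0,"grip":0.4},
    {"dp":[0,-60,-160],"yaw":0,"grip":0.4},
    {"dp":[0,-120,-160],"yaw":0,"grip":0.4},
    {"dp":[0,-180,-160],"yaw":0,"grip":0.4},
    {"dp":[0,-180,-160],"yaw":0,"grip":0.4}
  ]
}}

```text
time_s: 9.25
tcp_pos: [0.4782, 0.3354, 0.3416]
eef_rot: [179.9, 0.1, -3.9]
contact_force: [-0.5, -0.5, -0.1]
gripper_width: 0.0349
```

```bash
python3 - <<'E'
from h import *
rel([(.507,-.189,.33,15)])
b=cap("scene"); crop(b,260,400,140,260,5,"s7")
a=cap("top","top3");crop(a,150,290,130,270,4,"t7")
E
```

```text
now 9.25 [0.4782 0.3354 0.3416] [ 1.7988e+02  1.1000e-01 -3.9400e+00] [-0.49 -0.48 -0.09] 0.03493638750430602
dp [ 64.8 521.2  12.6] yaw -0.3306
```

View pics/s7.png

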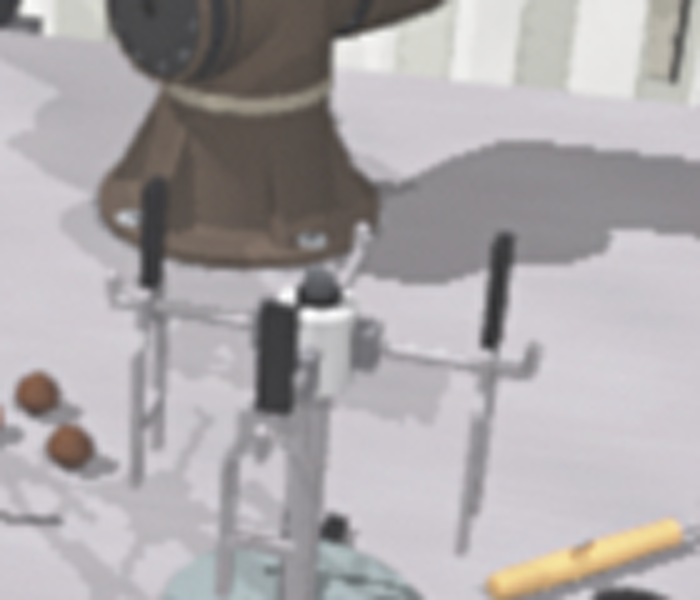

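View pics/t7.png

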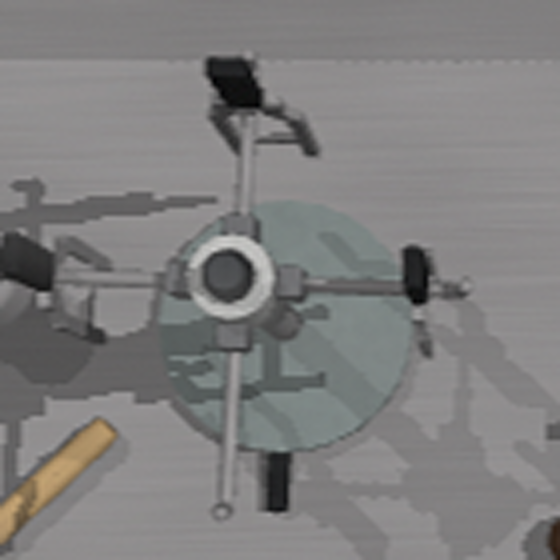

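```bash
python3 - <<'E'
from h import *
a=cap("top");b=cap("scene")
T=lambda X,Y:(150+(X+.5)/4-.5,130+(Y+.5)/4-.5)
S=lambda X,Y:(260+(X+.5)/5-.5,140+(Y+.5)/5-.5)
c=np.array([.5585,.146])
az=lambda p:(np.degrees(np.arctan2(*(p[:2]-c)[::-1])).round(2),np.linalg.norm(p[:2]-c).round(4),p.round(4))
print("ptr end",az(onz(a,T(274,511),.010)),"ptr base",az(onz(a,T(277,455),.010)))
print("tip",az(onz(a,T(222,511),.218)),"rod",az(onz(a,T(228,450),.2)),az(onz(a,T(234,355),.2)))
print("cap",onz(a,T(228,275),.231))
print("tip tri",tri(a,T(222,511),b,S(363,230)))
for n,(x,y) in {"up":(245,150),"left":(110,276),"right":(460,288)}.items(): print(n,az(onz(a,T(x,y),.2)))
E
```

```text
ptr end (np.float64(175.23), np.float64(0.1161), array([0.4428, 0.1557, 0.01  ])) ptr base (np.float64(174.75), np.float64(0.0813), array([0.4775, 0.1534, 0.01  ]))
tip (np.float64(176.77), np.float64(0.1163), array([0.4424, 0.1526, 0.218 ])) rod (np.float64(175.71), np.float64(0.0854), array([0.4734, 0.1524, 0.2   ])) (np.float64(175.33), np.float64(0.0367), array([0.522, 0.149, 0.2  ]))
cap [0.55890781 0.14665231 0.231     ]
tip tri (array([0.44219693, 0.15485766, 0.21199867]), np.float64(0.0025708305763648687))
up (np.float64(-2.82), np.float64(0.0708), array([0.6292, 0.1425, 0.2   ]))
left (np.float64(84.74), np.float64(0.0671), array([0.5646, 0.2128, 0.2   ]))
right (np.float64(-92.44), np.float64(0.114), array([0.5537, 0.0321, 0.2   ]))
```

Emit:
{"fn": "apply_moves", "kwargs": {
  "commands": [
    {"dp":[65,521,10],"yaw":-0.331,"grip":0.55},
    {"dp":[65,521,10],"yaw":-0.331,"grip":0.55},
    {"dp":[65,521,10],"yaw":-0.331,"grip":0.55},
    {"dp":[65,521,10],"yaw":-0.331,"grip":0.55},
    {"dp":[65,521,10],"yaw":-0.331,"grip":0.55},
    {"dp":[65,521,10],"yaw":-0.331,"grip":0.55},
    {"dp":[65,521,10],"yaw":-0.331,"grip":0.55},
    {"dp":[65,521,10],"yaw":-0.331,"grip":0.55},
    {"dp":[65,521,10],"yaw":-0.331,"grip":0.55},
    {"dp":[65,521,10],"yaw":-0.331,"grip":0.55},
    {"dp":[65,521,10],"yaw":-0.331,"grip":0.55}
  ]
}}

```text
time_s: 10.82
tcp_pos: [0.5055, -0.1924, 0.334]
eef_rot: [180.0, -0.0, 14.8]
contact_force: [-0.2, 1.3, -0.1]
gripper_width: 0.0484
```

```bash
python3 - <<'E'
from h import *
rel([(.507,-.189,.25,15),(.507,-.189,.1515,15)])
b=cap("scene"); crop(b,150,270,80,260,3,"s8")
E
```

```text
now 10.825 [ 0.5055 -0.1924  0.334 ] [ 1.800e+02 -4.000e-02  1.479e+01] [-0.25  1.25 -0.09] 0.048387177901556645
dp [ 2.3 -2.9 84. ] yaw -0.0037
dp [  2.2  -2.9 182.5] yaw -0.0037
```

View pics/s8.png

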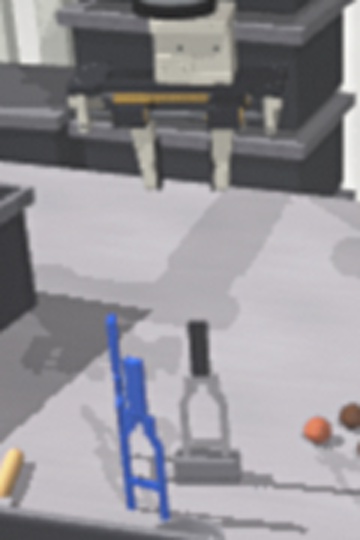

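```bash
python3 - <<'E'
from h import *
b=cap("scene"); s=get_state(); p=s["tcp_pos"]
print(proj(b,[p,[p[0],p[1],.19],[.507,-.189,.1915],[.507,-.189,.1295]]), "fingers seen",150+185/3,80+188/3,"grip top seen",150+198/3,80+322/3,"grip bot",150+200/3,80+376/3)
E
```

```text
[[211.81736049 142.02197135]
 [214.96818073 186.83841749]
 [215.6009711  186.66616822]
 [216.83727139 204.46960142]] fingers seen 211.66666666666666 142.66666666666666 grip top seen 216.0 187.33333333333331 grip bot 216.66666666666669 205.33333333333331
```

Consistent. Descend and grip.

Emit:
{"fn": "apply_moves", "kwargs": {
  "commands": [
    {"dp":[2,-3,50],"yaw":0,"grip":0.55},
    {"dp":[2,-3,90],"yaw":0,"grip":0.55},
    {"dp":[2,-3,110],"yaw":0,"grip":0.55},
    {"dp":[2,-3,130],"yaw":0,"grip":0.55},
    {"dp":[2,-3,150],"yaw":0,"grip":0.55},
    {"dp":[2,-3,168],"yaw":0,"grip":0.55},
    {"dp":[2,-3,182],"yaw":0,"grip":0.55},
    {"dp":[2,-3,182],"yaw":0,"grip":0.55},
    {"dp":[2,-3,182],"yaw":0,"grip":0.55}
  ]
}}

```text
time_s: 12.05
tcp_pos: [0.5078, -0.1887, 0.1523]
eef_rot: [180.0, -0.0, 14.9]
contact_force: [-0.1, 1.0, -0.2]
gripper_width: 0.0481
```

```bash
python3 - <<'E'
from h import *
rel([(.507,-.189,.1515,15)])
b=cap("scene"); crop(b,150,270,130,260,5,"s9")
a=cap("top"); crop(a,320,440,150,270,5,"t9")
E
```

```text
now 12.05 [ 0.5078 -0.1887  0.1523] [ 1.7997e+02 -5.0000e-02  1.4880e+01] [-0.14  0.96 -0.17] 0.04810912232189904
dp [-0.9  0.1  0.8] yaw -0.002
```

View pics/s9.png

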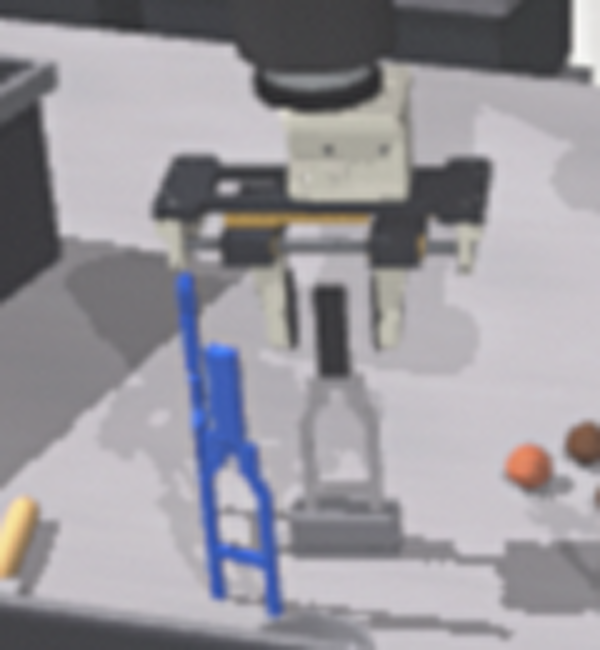

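View pics/t9.png

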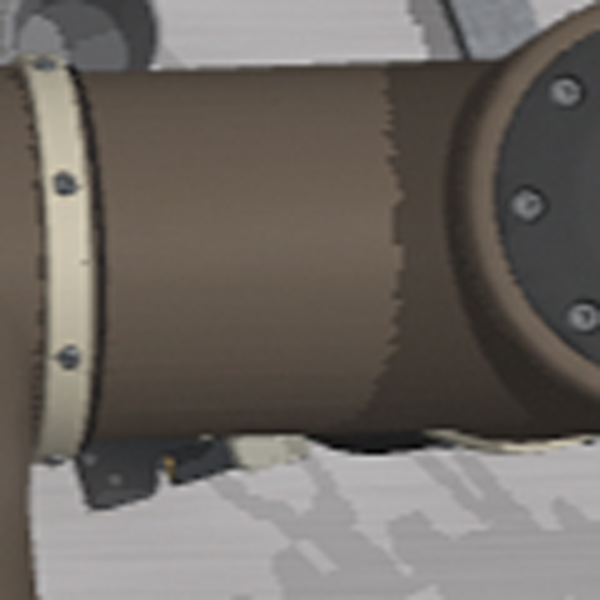

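Emit:
{"fn": "apply_moves", "kwargs": {
  "commands": [
    {"dp":[0,0,0],"yaw":0,"grip":0.4},
    {"dp":[0,0,0],"yaw":0,"grip":0.3},
    {"dp":[0,0,0],"yaw":0,"grip":0.15},
    {"dp":[0,0,0],"yaw":0,"grip":0.15},
    {"dp":[0,0,0],"yaw":0,"grip":0.15}
  ],
  "newtons": 20
}}

```text
time_s: 12.78
tcp_pos: [0.5073, -0.1888, 0.1515]
eef_rot: [180.0, 0.0, 14.9]
contact_force: [1.6, -1.2, 0.9]
gripper_width: 0.0202
```

Emit:
{"fn": "apply_moves", "kwargs": {
  "commands": [
    {"dp":[0,0,-10],"yaw":0,"grip":0.15},
    {"dp":[0,0,-20],"yaw":0,"grip":0.15},
    {"dp":[0,0,-30],"yaw":0,"grip":0.15},
    {"dp":[0,0,-40],"yaw":0,"grip":0.15},
    {"dp":[0,0,-60],"yaw":0,"grip":0.15},
    {"dp":[0,0,-85],"yaw":0,"grip":0.15},
    {"dp":[0,0,-110],"yaw":0,"grip":0.15},
    {"dp":[0,0,-132],"yaw":0,"grip":0.15},
    {"dp":[0,0,-132],"yaw":0,"grip":0.15},
    {"dp":[0,0,-132],"yaw":0,"grip":0.15}
  ]
}}

```text
time_s: 14.02
tcp_pos: [0.5068, -0.1886, 0.2828]
eef_rot: [-180.0, 0.0, 14.8]
contact_force: [-0.1, 0.5, -2.2]
gripper_width: 0.0199
```

```bash
python3 - <<'E'
from h import *
c=np.array([.5585,.146]);t=np.radians(175.8);u=np.array([np.cos(t),np.sin(t)])
w=[]
for r in(.095,.16,.145): q=c+r*u; w.append((q[0],q[1],.284,-4.2)); print(q)
rel(w+[(.39,.0,.284,-4.2)])
b=cap("scene"); crop(b,150,270,80,240,4,"s10")
E
```

```text
[0.46375512 0.15295763]
[0.39892968 0.15771811]
[0.4138894  0.15661954]
now 14.025 [ 0.5068 -0.1886  0.2828] [-1.7995e+02  4.0000e-02  1.4840e+01] [-0.09  0.52 -2.23] 0.01989891726131056
dp [  45.9 -341.2   -1. ] yaw 0.3324
dp [ -15.6 -362.4   -0.9] yaw 0.3324
dp [  -1.4 -357.5   -0.9] yaw 0.3324
dp [ -64.6 -212.2   -1. ] yaw 0.3324
```

View pics/s10.png

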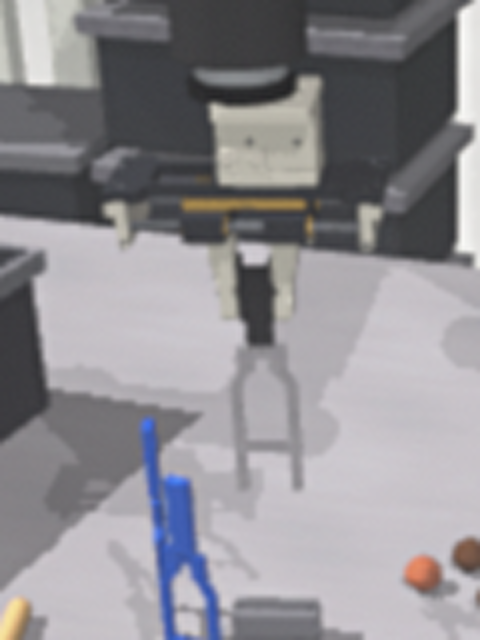

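```bash
python3 - <<'E'
from h import *
c=np.array([.5585,.146]);t=np.radians(175.8);u=np.array([np.cos(t),np.sin(t)])
q=c+.15*u; rel([(q[0],q[1],.284,-4.2)])
E
```

```text
now 14.075 [ 0.5067 -0.1886  0.2825] [-1.7995e+02  8.0000e-02  1.4840e+01] [ 0.06 -0.44 -2.04] 0.01933276051026824
dp [  -6.  -359.1   -1.2] yaw 0.3323
```

Emit:
{"fn": "apply_moves", "kwargs": {
  "commands": [
    {"dp":[-1,-35,0],"yaw":0.03,"grip":0.15},
    {"dp":[-2,-75,0],"yaw":0.06,"grip":0.15},
    {"dp":[-3,-115,0],"yaw":0.1,"grip":0.15},
    {"dp":[-4,-155,0],"yaw":0.14,"grip":0.15},
    {"dp":[-4,-195,0],"yaw":0.18,"grip":0.15},
    {"dp":[-5,-235,0],"yaw":0.22,"grip":0.15},
    {"dp":[-5,-275,0],"yaw":0.26,"grip":0.15},
    {"dp":[-6,-310,0],"yaw":0.3,"grip":0.15},
    {"dp":[-6,-340,0],"yaw":0.32,"grip":0.15},
    {"dp":[-6,-359,0],"yaw":0.332,"grip":0.15},
    {"dp":[-6,-359,0],"yaw":0.332,"grip":0.15},
    {"dp":[-6,-359,0],"yaw":0.332,"grip":0.15}
  ]
}}

```text
time_s: 15.58
tcp_pos: [0.4093, 0.1562, 0.283]
eef_rot: [179.9, 0.0, -4.1]
contact_force: [0.6, -0.5, -2.2]
gripper_width: 0.02
```

```bash
python3 - <<'E'
from h import *
c=np.array([.5585,.146]);t=np.radians(175.8);u=np.array([np.cos(t),np.sin(t)])
q=c+.15*u; q2=c+.095*u;rel([(q[0],q[1],.284,-4.2),(q2[0],q2[1],.284,-4.2)])
b=cap("scene"); crop(b,270,390,100,240,5,"s11")
a=cap("top"); crop(a,150,290,150,290,5,"t11")
E
```

```text
now 15.575 [0.4093 0.1562 0.283 ] [ 1.7995e+02  5.0000e-02 -4.1500e+00] [ 0.59 -0.53 -2.19] 0.02003040275183929
dp [-0.4 -0.7 -1. ] yaw 0.0009
dp [54.6 -0.7 -1.1] yaw 0.0009
```

View pics/s11.png

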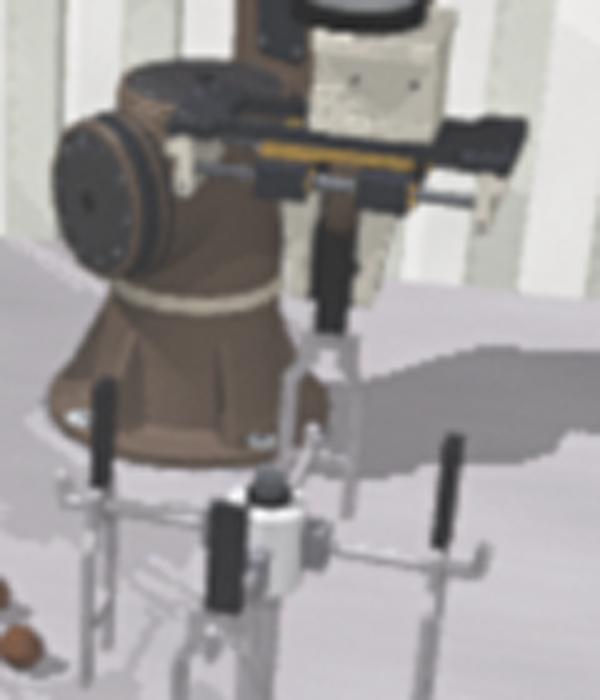

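View pics/t11.png

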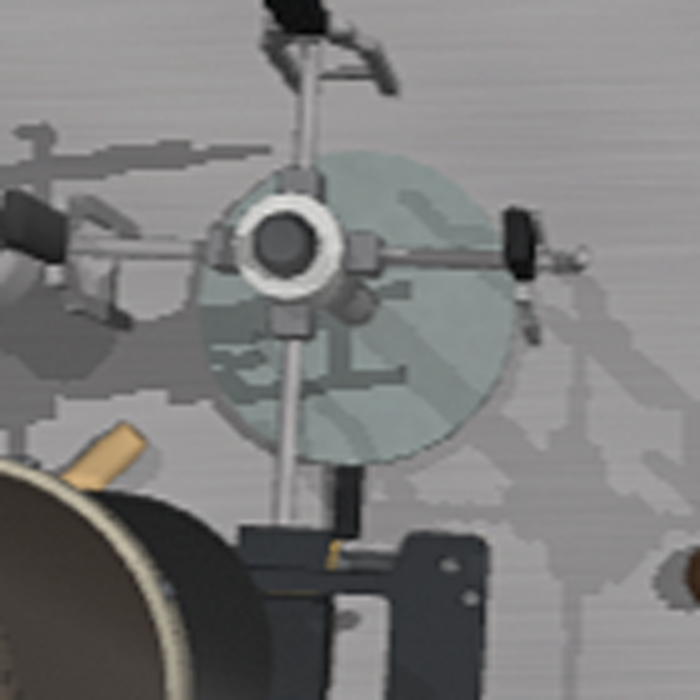

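```bash
python3 - <<'E'
from h import *
b=cap("scene"); s=get_state(); p=s["tcp_pos"]
r=R.from_euler('z',s["eef_rot"][2],degrees=True)
f=lambda P:((proj(b,P)-[270,100]+.5)*5-.5).round(0)
pts=np.array([[0,-.025,0],[0,.025,0],[0,-.017,.042],[0,.017,.042],[0,-.006,.112],[0,.006,.112],[0,-.01,.122],[0,.01,.122]])-[0,0,.144]
print("gauge",f(r.apply(pts)+p))
c=np.array([.5585,.146]);t=np.radians(175.8);u=np.array([np.cos(t),np.sin(t)])
for z in(.191,.2,.209): print("hook z",z,f([np.r_[c+.116*u,z+.018],np.r_[c+.116*u,z],np.r_[c+.06*u,z]]))
im=cv2.imread("pics/s11.png")[300:540,240:400]; cv2.imwrite("pics/s12.png",cv2.resize(im,None,fx=4,fy=3))
E
```

```text
gauge [[272. 506.]
 [351. 519.]
 [290. 448.]
 [344. 457.]
 [316. 346.]
 [336. 349.]
 [311. 330.]
 [344. 335.]]
hook z 0.191 [[310. 435.]
 [307. 462.]
 [285. 504.]]
hook z 0.2 [[311. 422.]
 [309. 449.]
 [287. 490.]]
hook z 0.209 [[312. 408.]
 [310. 435.]
 [288. 477.]]
```

View pics/s12.png

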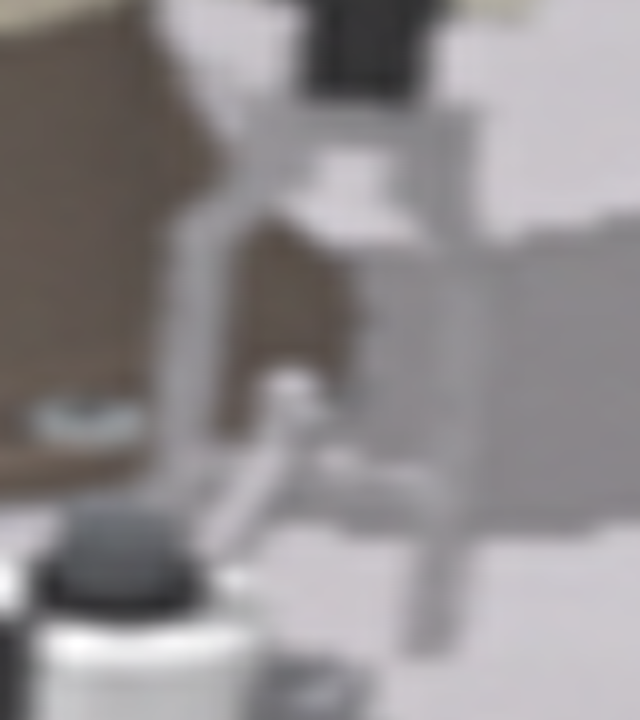

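Emit:
{"fn": "apply_moves", "kwargs": {
  "commands": [
    {"dp":[5,-0.7,0],"yaw":0,"grip":0.15},
    {"dp":[10,-0.7,0],"yaw":0,"grip":0.15},
    {"dp":[15,-0.7,0],"yaw":0,"grip":0.15},
    {"dp":[20,-0.7,0],"yaw":0,"grip":0.15},
    {"dp":[25,-0.7,0],"yaw":0,"grip":0.15},
    {"dp":[30,-0.7,0],"yaw":0,"grip":0.15},
    {"dp":[36,-0.7,0],"yaw":0,"grip":0.15},
    {"dp":[42,-0.7,0],"yaw":0,"grip":0.15},
    {"dp":[48,-0.7,0],"yaw":0,"grip":0.15},
    {"dp":[54,-0.7,0],"yaw":0,"grip":0.15},
    {"dp":[54,-0.7,0],"yaw":0,"grip":0.15},
    {"dp":[54,-0.7,0],"yaw":0,"grip":0.15}
  ]
}}

```text
time_s: 17.23
tcp_pos: [0.4633, 0.1534, 0.2835]
eef_rot: [180.0, 0.0, -4.2]
contact_force: [0.2, 0.3, -1.7]
gripper_width: 0.0198
```

```bash
python3 - <<'E'
from h import *
rel([(.4638,.1530,.25,-4.2)])
b=cap("scene"); crop(b,270,390,110,230,6,"s13")
E
```

```text
now 17.225 [0.4633 0.1534 0.2835] [ 1.80e+02  1.00e-02 -4.18e+00] [ 0.21  0.33 -1.74] 0.019756220770268524
dp [ 0.5  0.3 33.5] yaw 0.0004
```

View pics/s13.png

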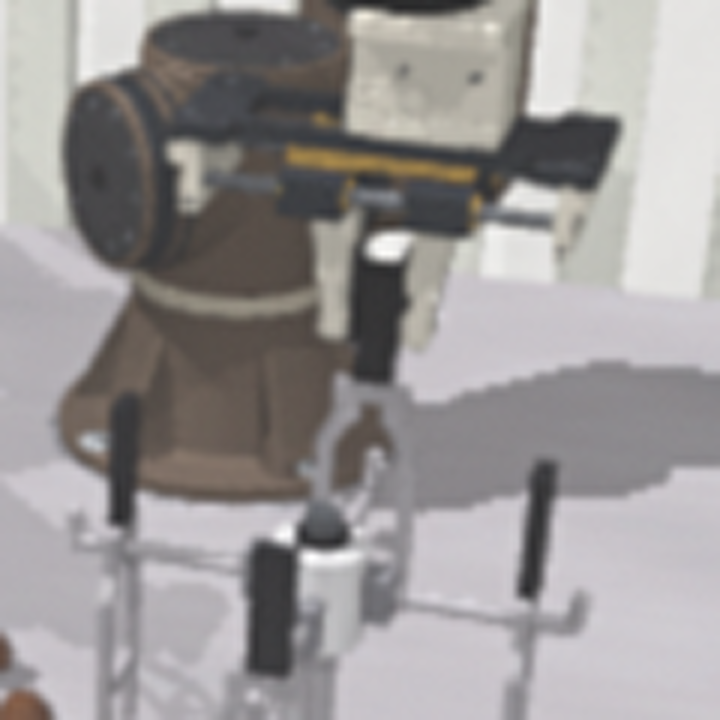

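Emit:
{"fn": "apply_moves", "kwargs": {
  "commands": [
    {"dp":[0,0,6],"yaw":0,"grip":0.15},
    {"dp":[0,0,12],"yaw":0,"grip":0.15},
    {"dp":[0,0,18],"yaw":0,"grip":0.15},
    {"dp":[0,0,24],"yaw":0,"grip":0.15},
    {"dp":[0,0,30],"yaw":0,"grip":0.15},
    {"dp":[0,0,34],"yaw":0,"grip":0.15},
    {"dp":[0,0,38],"yaw":0,"grip":0.15},
    {"dp":[0,0,38],"yaw":0,"grip":0.15},
    {"dp":[0,0,38],"yaw":0,"grip":0.15}
  ]
}}

```text
time_s: 18.4
tcp_pos: [0.4635, 0.1535, 0.2457]
eef_rot: [-180.0, -0.0, -4.2]
contact_force: [-0.6, -0.1, -1.6]
gripper_width: 0.0199
```

```bash
python3 - <<'E'
from h import *
rel([(.4633,.1535,.235,-4.2)])
b=cap("scene"); crop(b,270,390,110,230,6,"s14")
E
```

```text
now 18.4 [0.4635 0.1535 0.2457] [-1.7999e+02 -1.0000e-02 -4.1700e+00] [-0.57 -0.09 -1.59] 0.019939931224784928
dp [-0.2 -0.  10.7] yaw 0.0006
```

View pics/s14.png

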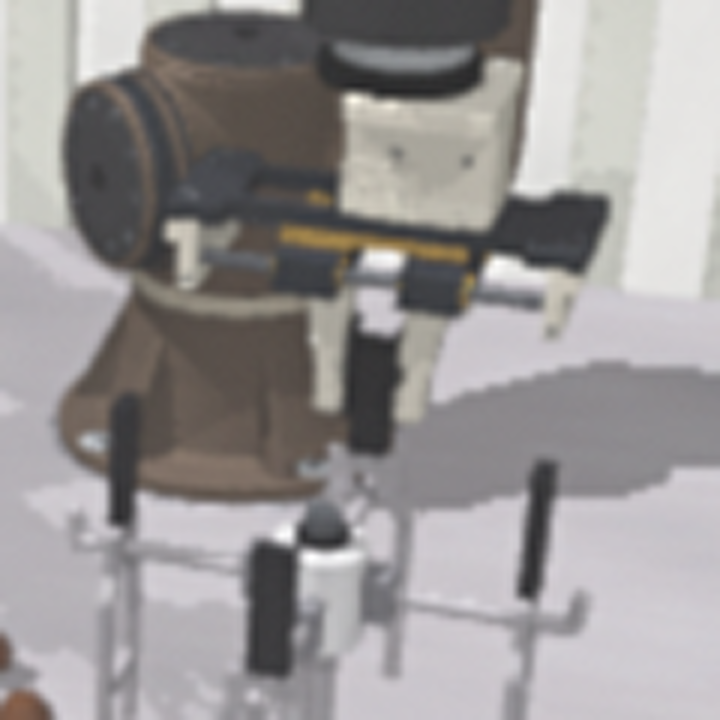

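Emit:
{"fn": "apply_moves", "kwargs": {
  "commands": [
    {"dp":[0,0,1.2],"yaw":0,"grip":0.15},
    {"dp":[0,0,2.4],"yaw":0,"grip":0.15},
    {"dp":[0,0,3.6],"yaw":0,"grip":0.15},
    {"dp":[0,0,5],"yaw":0,"grip":0.15},
    {"dp":[0,0,5],"yaw":0,"grip":0.15}
  ]
}}

```text
time_s: 19.08
tcp_pos: [0.4633, 0.1534, 0.2404]
eef_rot: [180.0, 0.0, -4.2]
contact_force: [0.8, 0.7, -1.5]
gripper_width: 0.02
```

Emit:
{"fn": "apply_moves", "kwargs": {
  "commands": [
    {"dp":[0,0,1],"yaw":0,"grip":0.15},
    {"dp":[0,0,2],"yaw":0,"grip":0.15},
    {"dp":[0,0,3],"yaw":0,"grip":0.15},
    {"dp":[0,0,3],"yaw":0,"grip":0.15}
  ]
}}

```text
time_s: 19.58
tcp_pos: [0.4634, 0.1534, 0.2375]
eef_rot: [180.0, 0.0, -4.2]
contact_force: [-0.3, 0.4, -1.4]
gripper_width: 0.0198
```

Emit:
{"fn": "apply_moves", "kwargs": {
  "commands": [
    {"dp":[0,0,1],"yaw":0,"grip":0.15},
    {"dp":[0,0,2],"yaw":0,"grip":0.15},
    {"dp":[0,0,2],"yaw":0,"grip":0.15},
    {"dp":[0,0,2],"yaw":0,"grip":0.15}
  ]
}}

```text
time_s: 20.08
tcp_pos: [0.4634, 0.1534, 0.2356]
eef_rot: [180.0, -0.0, -4.2]
contact_force: [-0.4, -0.3, -1.9]
gripper_width: 0.0197
```

Emit:
{"fn": "apply_moves", "kwargs": {
  "commands": [
    {"dp":[0,0,0.7],"yaw":0,"grip":0.15},
    {"dp":[0,0,1.4],"yaw":0,"grip":0.15},
    {"dp":[0,0,1.4],"yaw":0,"grip":0.15},
    {"dp":[0,0,1.4],"yaw":0,"grip":0.15}
  ]
}}

```text
time_s: 20.58
tcp_pos: [0.4634, 0.1534, 0.2342]
eef_rot: [180.0, 0.0, -4.2]
contact_force: [1.0, 0.7, -2.4]
gripper_width: 0.0201
```

Emit:
{"fn": "apply_moves", "kwargs": {
  "commands": [
    {"dp":[0,0,0.5],"yaw":0,"grip":0.15},
    {"dp":[0,0,1],"yaw":0,"grip":0.15},
    {"dp":[0,0,1],"yaw":0,"grip":0.15},
    {"dp":[0,0,1],"yaw":0,"grip":0.15}
  ]
}}

```text
time_s: 21.08
tcp_pos: [0.4635, 0.1535, 0.2335]
eef_rot: [-180.0, -0.0, -4.2]
contact_force: [-1.6, 1.1, 3.0]
gripper_width: 0.0197
```

Emit:
{"fn": "apply_moves", "kwargs": {
  "commands": [
    {"dp":[0,0,0.5],"yaw":0,"grip":0.15},
    {"dp":[0,0,1],"yaw":0,"grip":0.15},
    {"dp":[0,0,1],"yaw":0,"grip":0.15},
    {"dp":[0,0,1],"yaw":0,"grip":0.15}
  ]
}}

```text
time_s: 21.58
tcp_pos: [0.4636, 0.1535, 0.2331]
eef_rot: [-180.0, -0.1, -4.2]
contact_force: [-4.0, 0.4, 7.9]
gripper_width: 0.0199
```

Emit:
{"fn": "apply_moves", "kwargs": {
  "commands": [
    {"dp":[0,0,-0.8],"yaw":0,"grip":0.15},
    {"dp":[0,0,-0.8],"yaw":0,"grip":0.15},
    {"dp":[0,0,-0.8],"yaw":0,"grip":0.15}
  ]
}}

```text
time_s: 21.95
tcp_pos: [0.4635, 0.1535, 0.2332]
eef_rot: [-180.0, -0.0, -4.2]
contact_force: [-1.4, -0.5, 5.0]
gripper_width: 0.0201
```

```bash
python3 - <<'E'
from h import *
rel([(.4633,.1535,.235,-4.2)])
b=cap("scene"); crop(b,310,370,155,225,10,"s15")
p=get_state()["tcp_pos"];r=R.from_euler('z',-4.2,degrees=True)
f=lambda P:((proj(b,P)-[310,155]+.5)*10-.5).round(0)
pts=np.array([[.003,0,0.112],[.003,-.006,.112],[.003,.006,.112],[.003,0,.103]])-[0,0,.144]
print(f(r.apply(pts)+p))
E
```

```text
now 21.95 [0.4635 0.1535 0.2332] [-1.7999e+02 -3.0000e-02 -4.1700e+00] [-1.39 -0.52  5.01] 0.020083528524133896
dp [-0.2 -0.  -1.8] yaw 0.0006
[[201. 379.]
 [181. 376.]
 [221. 382.]
 [199. 406.]]
```

View pics/s15.png

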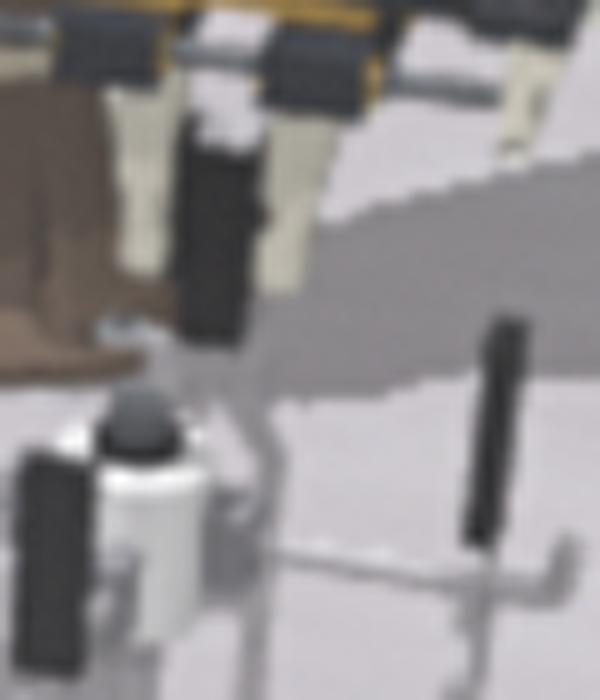

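Emit:
{"fn": "apply_moves", "kwargs": {
  "commands": [
    {"dp":[0,0,-0.5],"yaw":0,"grip":0.15},
    {"dp":[0,0,-0.5],"yaw":0,"grip":0.15},
    {"dp":[0,0,-0.5],"yaw":0,"grip":0.15}
  ]
}}

```text
time_s: 22.38
tcp_pos: [0.4635, 0.1535, 0.2334]
eef_rot: [-180.0, -0.0, -4.2]
contact_force: [-0.8, 0.4, 2.8]
gripper_width: 0.0199
```

Emit:
{"fn": "apply_moves", "kwargs": {
  "commands": [
    {"dp":[0,0,0],"yaw":0,"grip":0.22},
    {"dp":[0,0,0],"yaw":0,"grip":0.25},
    {"dp":[0,0,0],"yaw":0,"grip":0.3},
    {"dp":[0,0,0],"yaw":0,"grip":0.38},
    {"dp":[0,0,0],"yaw":0,"grip":0.45},
    {"dp":[0,0,0],"yaw":0,"grip":0.45}
  ]
}}

```text
time_s: 23.12
tcp_pos: [0.4634, 0.1535, 0.2335]
eef_rot: [-180.0, 0.0, -4.2]
contact_force: [-0.5, -0.5, -0.5]
gripper_width: 0.039
```

```bash
python3 - <<'E'
from h import *
rel([(.4633,.1535,.235,-4.2)])
b=cap("scene"); crop(b,270,390,110,230,6,"s16")
E
```

```text
now 23.125 [0.4634 0.1535 0.2335] [-180.      0.     -4.17] [-0.45 -0.54 -0.47] 0.039001424920504346
dp [-0.1 -0.  -1.5] yaw 0.0005
```

View pics/s16.png

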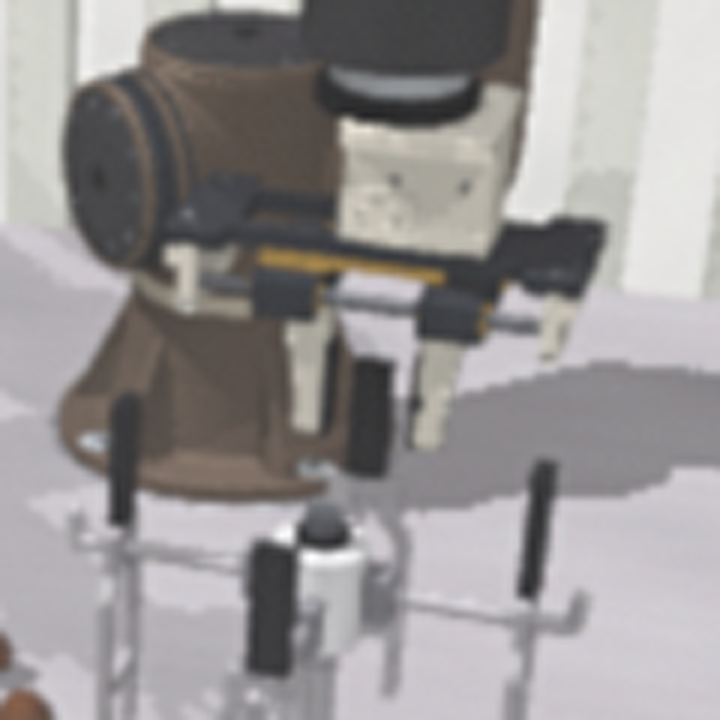

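Emit:
{"fn": "apply_moves", "kwargs": {
  "commands": [
    {"dp":[0,0,-8],"yaw":0,"grip":0.45},
    {"dp":[0,0,-20],"yaw":0,"grip":0.45},
    {"dp":[0,0,-35],"yaw":0,"grip":0.45},
    {"dp":[0,0,-55],"yaw":0,"grip":0.45},
    {"dp":[0,0,-85],"yaw":0,"grip":0.45},
    {"dp":[0,0,-120],"yaw":0,"grip":0.45},
    {"dp":[0,-50,-120],"yaw":0,"grip":0.45},
    {"dp":[0,-110,-120],"yaw":0,"grip":0.45},
    {"dp":[0,-170,-120],"yaw":0,"grip":0.45},
    {"dp":[0,-190,-120],"yaw":0,"grip":0.45},
    {"dp":[0,-190,-120],"yaw":0,"grip":0.45},
    {"dp":[0,-190,-120],"yaw":0,"grip":0.45}
  ]
}}

```text
time_s: 24.68
tcp_pos: [0.4772, 0.3421, 0.3541]
eef_rot: [-180.0, -0.0, -4.2]
contact_force: [0.6, 0.4, -0.5]
gripper_width: 0.0396
```

```bash
python3 - <<'E'
from h import *
rel([])
b=cap("scene","scene17"); crop(b,270,390,110,230,6,"s17")
a=cap("top","top17");crop(a,150,290,130,270,5,"t17")
E
```

```text
now 24.675 [0.4772 0.3421 0.3541] [-1.7998e+02 -2.0000e-02 -4.1900e+00] [ 0.61  0.44 -0.53] 0.039592564476175075
```

View pics/s17.png

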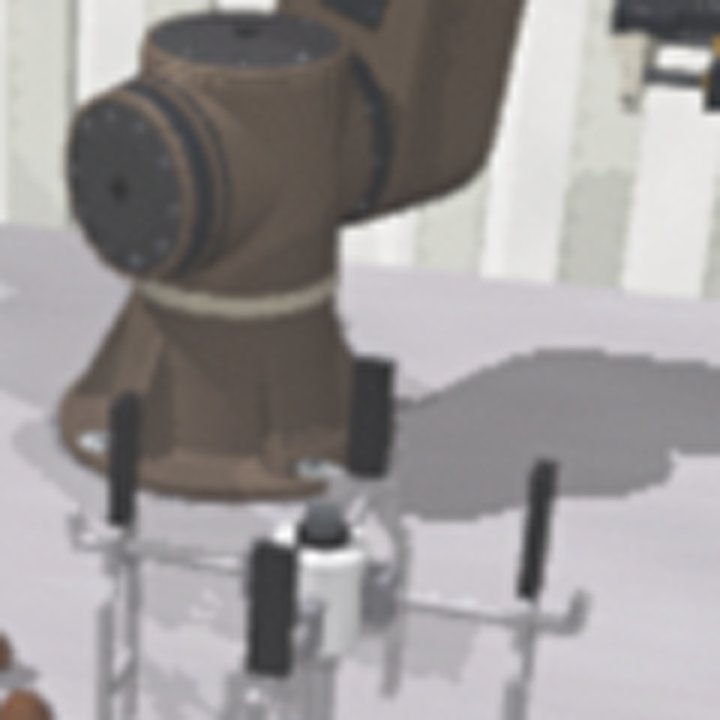

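View pics/t17.png

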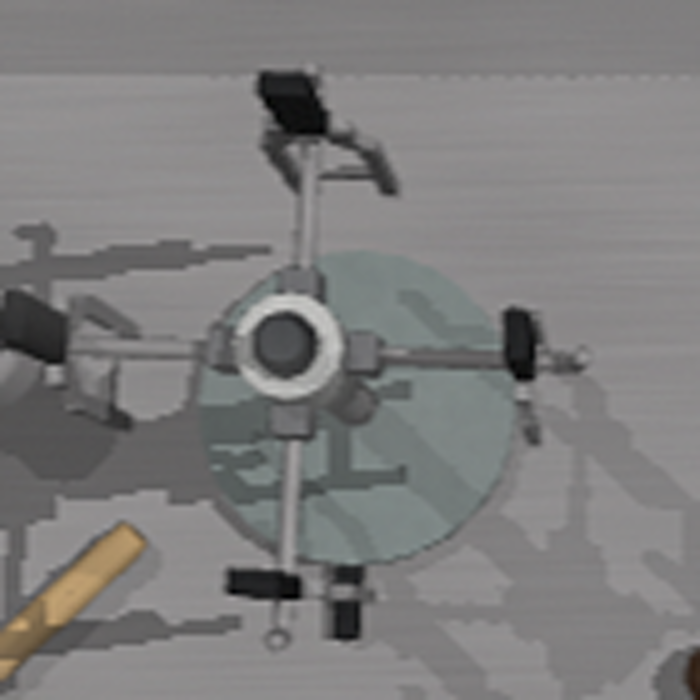

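View pics/top17.png

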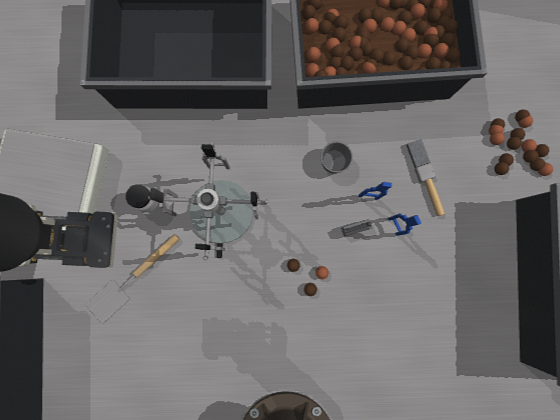

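```bash
python3 -c "
from plant import *
print(close_job())"
```

```text
the job is handed in; nothing more can be done
None
```

The gauge hangs by its eye on the empty hook, the hook stands over the pointer, and the job is handed in. The clock read about 25 s of the 67 s allowed.

- **Turning:** I gripped the empty hook's rod at 6 N and turned the carousel about 90° counter-clockwise. The pictures then put the hook at about 176° and the pointer at about 175°, a gap of 1–2 mm.
- **Picking up:** I took the grey gauge with the black grip by its edges and lifted it straight out of the rest block. I left both blue look-alikes alone.
- **Hanging:** I threaded the eye over the hook tip and lowered it in steps of 1 mm or less.
    - **Contact:** It met the rod with the notch top at about 202 mm. That puts the rod at about 198 mm, against 196–199 mm from the pictures, so the notch is fully home.
    - **Force:** The press on the hook peaked at about 9.5 N, estimated from the wrist force plus the gauge's weight. I eased it to about 4 N before opening the fingers.
- **Last checks:** The gauge hung upright and was in the same place in two pictures about 1.5 s apart. The rest block was empty, the bystanders looked unmoved and the arm was well clear.

No check failed. The pictures did disagree by 1–3 mm on the hook's height and by about 1° on the hook and pointer angles. The inside of the notch was too small in the pictures to see the seating directly, so I judged it from height and force.

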